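# Find out whether the key drawer is caught and hold it open

## Robot

A 6-joint arm with a two-finger parallel gripper is mounted at the origin on a cart in front of the work surface, level with it; the furniture and walls round the work are solid. World frame = base frame: x ahead of the robot, y to its left, z up, the work surface at z = 0. Lengths are in m, angles in rad, forces in N, time in s.
With the tool pointing down it reaches from about 0.35 to 0.775 m from the base axis. Payload 7.3 kg.
Tool frame: the origin (TCP) lies midway between the tips of the shut fingers; the grasp point (between the pads) lies 19 mm behind it (grasp_offset is the distance from the TCP to the grasp point, in m); z points along the fingers, y is the line along which they close (so a half turn about z gives the same grasp; the last joint's range is limited). The gripper opens to 92 mm and grips with 3 to 60 N. Pads are 19 mm wide; open, the fingers measure 130 mm over their backs; the gripper's body (75 mm by 190 mm) begins 47 mm behind the grasp point.
Start: joints at [1.181, 0.342, 1.524, -0, 1.275, -0.146], TCP at [0.127, 0.509, 0.227] pointing down, gripper open.
Joint ranges: [-2.53, 2.53], [-0.77, 2.02], [0.04, 2.7], [-1, 4.14], [0.28, 2.66], [-3.11, 3.11]. Speed limits (rad/s): [2.57, 2.57, 3.14, 3.14, 3.14, 3.14].

## Interface

Orientations are given as a unit quaternion [x, y, z, w].
In Python, from cell import * gives the robot as it stands.
- The arm moves only by the tool arm_command, never from a script. Its argument "moves" is a list that holds one entry, the list of rows, each a list of 4 numbers: the shift along the tool's x, y, z in m, then the turn about the tool's z in degrees. In form: [[[tx, ty, tz, spin], ...]]. A call has 1 to 12 rows; each row is the pose to reach, as a shift and turn from the pose commanded when the call began, along the tool's axes at that moment; what a row does not reach only later rows make up. A row lasts 1/8 s, in which the tool goes at most 62.5 mm and 10.7 degrees, less where a joint would pass 70% of its speed; a pose out of reach is approached as far as the arm can. A call with a gripper value outside its range is refused whole. "jaw" is the opening, from 0 (shut) to 1 (fully open), set as the call begins (left out, the last holds). The fingers move at their own pace and stop on an object; "newtons" is the grip in N (left out, the last holds). Time passes only in rows, so rows that repeat a pose let the fingers close. It gives the time, the measured TCP pose, the force, the opening and the grip force at its end, in the units of the state.
- get_state(): the state, without advancing time (a new reading comes with each control period).
- capture(name): name is "scene" or "top" or "wrist"; returns a dict with "img" (400x640x3 uint8, red, green, blue), "range_z" (400x640 float32, m along the optical axis (not along the pixel's ray), 0 where there is no reading), "K" (3x3 intrinsics, pixels), "world_to_cam" (4x4, takes a point from world to camera coordinates); the wrist camera has in their place "tool_from_camera" (4x4, takes a point from camera to tool coordinates, whose origin is the TCP and whose axes are the flange's). Camera axes: x right, y down, z forward; pixel columns grow to the right and rows downward; lengths in m; the calibration is good to about 2 mm. A picture is of the moment at which its call begins: read the wrist's pose just before it.
- hand_in(): hands the job in; it is judged then, once.
The state is a dict: "clock": time; "qpos": joint angles; "qd": joint speeds; "joint_efforts": joint torques, N m; "tool_pos": TCP position; "tool_rot": TCP orientation; "wrist_force": force on the tool from outside, world axes, zero at the start; "moment": the same for the moment, N m; "width": opening from 0.0 (shut) to 1.0 (fully open); "grip_force": force on a finger pad.
Only numpy, scipy, OpenCV 4.12 (cv2) and the standard library are available. Lean on these libraries where they do the work, as an engineer would, in place of code of your own. Each camera call takes 0.05 s, during which the arm holds its last target. There are 200 camera calls.

## Task

The van keys lie on top of one of the two drawer units: I want that unit's drawer held open so that I can drop them in. Before touching its catch, tug the drawer by its handle; if it is caught, slide the thumb catch on top across to its other end (one end bolts, the other frees, and nothing shows which), then pull the drawer 6 cm out, give or take 1 cm. It springs shut if let go, so finish while still holding it open by the handle; leave the other unit shut with its catch as it is, and don't knock the keys or the tape roll about.

Things in the scene. Friction and masses are not known exactly. Their poses are not given: they have to be found in the camera images.
- unit_a: one of two alike small grey steel desktop drawer units, fixed to the desk, 170 deep (x) x 160 wide (y) x 100 high. Origin: centre of its underside on the desk; its own -x axis points out of the drawer front towards the robot, +y to its left side as seen by the robot. Either unit may stand on the left
- handle_a (a point): centre of the steel pull bar of that unit's drawer: a level round bar 10 mm thick, about 40 mm of straight length along the unit's y, 85 mm above the desk, 45 mm in front of the drawer face (40 mm clear gap behind the bar) and 15 mm below the unit's top. It moves with the drawer
- drawer_a (a joint): how far that unit's drawer is out along its -x (m): 0 shut, 0.085 stop. A spring pulls it shut with about 2 N when shut and 4 N at 0.06, so it closes if let go. If the catch has caught it, it comes only about 0.006 before it stops hard
- knob_a (a point): middle of the black thumb knob of that unit's slide catch, on top of the unit 35 mm behind its front edge: 12 (x) x 20 (y) x 20 high, rising from 1 to 21 mm above the unit's top; point 111 mm above the desk, at y = +12 mm (left end) to -12 mm (right end) in the unit's frame. It slides stiffly (1.5 N friction) and stays where it is left
- catch_a (a joint): where that knob is along its slot (m): 0 left end (the unit's +y), 0.024 right end; on this unit it starts near the left end (0). At one end the catch bolts the drawer, at the other it frees it (the change comes near mid-travel); which end is which differs from time to time and cannot be seen while the drawer is shut.
- unit_b: one of two alike small grey steel desktop drawer units, fixed to the desk, 170 deep (x) x 160 wide (y) x 100 high. Origin: centre of its underside on the desk; its own -x axis points out of the drawer front towards the robot, +y to its left side as seen by the robot. Either unit may stand on the left
- handle_b (a point): centre of the steel pull bar of that unit's drawer: a level round bar 10 mm thick, about 40 mm of straight length along the unit's y, 85 mm above the desk, 45 mm in front of the drawer face (40 mm clear gap behind the bar) and 15 mm below the unit's top. It moves with the drawer
- drawer_b (a joint): how far that unit's drawer is out along its -x (m): 0 shut, 0.085 stop. A spring pulls it shut with about 2 N when shut and 4 N at 0.06, so it closes if let go. If the catch has caught it, it comes only about 0.006 before it stops hard
- knob_b (a point): middle of the black thumb knob of that unit's slide catch, on top of the unit 35 mm behind its front edge: 12 (x) x 20 (y) x 20 high, rising from 1 to 21 mm above the unit's top; point 111 mm above the desk, at y = +12 mm (left end) to -12 mm (right end) in the unit's frame. It slides stiffly (1.5 N friction) and stays where it is left
- catch_b (a joint): where that knob is along its slot (m): 0 left end (the unit's +y), 0.024 right end; on this unit it starts near the right end (0.024). At one end the catch bolts the drawer, at the other it frees it (the change comes near mid-travel); which end is which differs from time to time and cannot be seen while the drawer is shut.
- keys_center (a point): middle of a loose bunch of van keys with a tag, 78 x 70 x 23, lying on top of one of the units, in the rear half
- tape_center (a point): middle of a loose black roll of tape, 59 across x 19 high, lying on top of the other unit, in the rear half

How it is judged:
By the outcome, as a careful person would: the job done as asked, in the order asked, and still so for the second after the job is handed in, while the arm keeps its last pose, push and grip.
It also fails if it takes over 51 s, if anything falls off the work surface, if the arm or the gripper's body presses on something with over 40 N, if the wrist force passes 120 N, or if a joint passes its speed limit or range.

## Working session

There is one attempt and no reset: what is moved stays moved. The work goes in short steps, Python scripts to look and compute and a tool call to move; the robot and the scene stay as the last step left them, time stands still between calls to the robot, and variables do not carry over. Pictures are saved under pics/ and viewed, at most 10 in all, crops included, and the job is handed in when it is done.

Besides the shell and the picture viewer there is one more tool, called as name(argument=value, ...) on one line, values as JSON. arm_command: Moves the arm, as the interface text tells. Its arguments: {"type":"object","properties":{"moves":{"type":"array","items":{"type":"array","items":{"type":"array","items":{"type":"number"}}}},"jaw":{"type":"number"},"newtons":{"type":"number"}},"required":["moves"]}

```bash
mkdir -p pics
python3 - <<'E'
from cell import *
import numpy as np,cv2
s=get_state();print(s)
for n in("scene","top"):
    c=capture(n);np.savez(f"{n}.npz",**c);cv2.imwrite(f"pics/{n}.png",c["img"][...,::-1])
    print(n,c["world_to_cam"].round(3).tolist())
E
```

```text
{'clock': 0.0, 'qpos': array([ 1.18059977e+00,  3.42746193e-01,  1.52499894e+00,  1.99930253e-05,
        1.27541908e+00, -1.46008133e-01]), 'qd': array([ 0.00018119,  0.00072037,  0.00147213,  0.0008439 ,  0.00075294,
       -0.00096689]), 'joint_efforts': array([ 1.01588029e+00, -4.31255543e+01, -2.44212198e+01,  7.17550493e-02,
        5.60130703e-02, -1.28131810e-04]), 'tool_pos': array([0.12674971, 0.50905293, 0.2260391 ]), 'tool_rot': array([ 1.21793954e-01,  9.92555094e-01, -7.55173164e-04, -2.17373829e-04]), 'wrist_force': array([ 0.01015565, -0.22466059,  0.03365695]), 'moment': array([0.00211163, 0.03036813, 0.00667668]), 'grip_force': 0.0, 'width': 1.0015312769344582}
scene [[0.89, -0.456, 0.02, -0.542], [-0.262, -0.544, -0.797, 0.255], [0.375, 0.704, -0.603, 0.892], [0.0, 0.0, 0.0, 1.0]]
top [[0.004, -0.999, -0.032, 0.047], [-0.99, 0.001, -0.142, 0.645], [0.142, 0.032, -0.989, 1.024], [0.0, 0.0, 0.0, 1.0]]
```

View pics/scene.png

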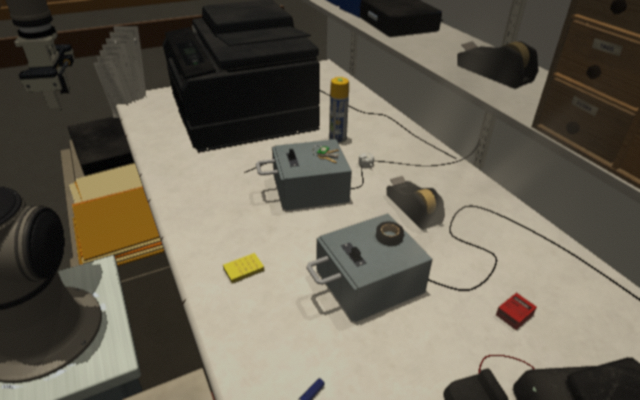

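View pics/top.png

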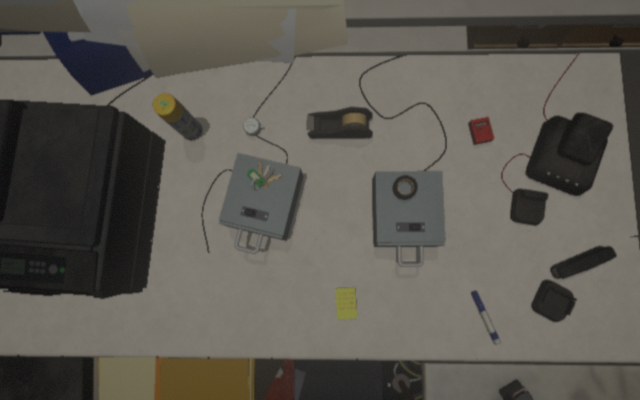

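The keys lie on the left unit (top view, keys ≈ (262,177), knob ≈ (255,213), handle ≈ (252,240)). The tape is on the right unit (405,187). I'll measure the left unit.

```bash
cat > h.py <<'E'
import numpy as np,cv2
def cloud(c):
    z=c["range_z"];v,u=np.mgrid[:400,:640];K=c["K"]
    P=np.stack([(u-K[0,2])/K[0,0]*z,(v-K[1,2])/K[1,1]*z,z],-1)
    T=np.linalg.inv(c["world_to_cam"]);W=P@T[:3,:3].T+T[:3,3];W[z==0]=np.nan;return W
E
python3 - <<'E'
from h import *
c=dict(np.load("top.npz"));W=cloud(c)
print(W[360:60:-60,330].round(3).tolist())
def box(u0,u1,v0,v1,lo,hi):
    S=W[v0:v1,u0:u1].reshape(-1,3);return S[(S[:,2]>lo)&(S[:,2]<hi)]
for nm,r in(("L",(205,310,145,240)),("R",(365,450,160,250))):
    t=box(*r,.093,.107);ra=cv2.minAreaRect((t[:,:2]*1000).astype(np.float32));print(nm,"top",ra,np.median(t[:,2]))
    p=box(*r,.107,.14)
    n,l,st,ce=cv2.connectedComponentsWithStats(((W[...,2]>.106)&(W[...,2]<.14)).astype(np.uint8))
    for i in range(1,n):
        if st[i,4]>15 and r[0]<ce[i][0]<r[1] and r[2]<ce[i][1]<r[3]:
            q=W[l==i];print(" blob",ce[i].round(),st[i,4],q.mean(0).round(4),q.min(0).round(3),q.max(0).round(3),cv2.minAreaRect((q[:,:2]*1000).astype(np.float32)))
h=box(225,285,225,256,.07,.092);print("handle",len(h),h.min(0),h.max(0))
m=h[:,:2];print(cv2.minAreaRect((m*1000).astype(np.float32)))
g=cv2.resize(c["img"][140:260,200:310],None,fx=5,fy=5,interpolation=cv2.INTER_CUBIC);cv2.imwrite("pics/l.png",g[...,::-1])
E
```

```text
[[0.111, 0.031, -0.665], [0.4, 0.024, -0.001], [0.552, 0.024, 0.003], [0.71, 0.025, 0.001], [0.87, 0.024, 0.015]]
L top ((644.1657104492188, 196.89462280273438), (161.3595733642578, 202.7387237548828), 76.40908813476562) 0.10044093664032028
 blob [259. 178.] 191 [0.6936 0.1943 0.1097] [0.669 0.165 0.106] [0.717 0.221 0.126] ((699.6444702148438, 190.62908935546875), (48.05966567993164, 54.20487976074219), 21.141353607177734)
 blob [249. 211.] 50 [0.6128 0.2125 0.1195] [0.605 0.204 0.107] [0.621 0.223 0.125] ((612.962158203125, 213.51199340820312), (19.05235481262207, 14.369682312011719), 87.20977020263672)
R top ((624.408203125, -164.73403930664062), (177.32540893554688, 161.19813537597656), 0.2795971632003784) 0.10023820869710787
 blob [405. 187.] 339 [ 0.671  -0.1518  0.1176] [ 0.643 -0.181  0.106] [ 0.699 -0.124  0.124] ((671.4248657226562, -152.1251220703125), (54.49868392944336, 56.180274963378906), 45.32231521606445)
 blob [415. 226.] 46 [ 0.5783 -0.1722  0.1198] [ 0.573 -0.182  0.107] [ 0.584 -0.164  0.124] ((577.8341064453125, -172.5516357421875), (18.008935928344727, 10.979802131652832), 88.25011444091797)
handle 234 [0.51633687 0.13407226 0.07406519] [0.58323263 0.27213547 0.09197458]
((545.2684936523438, 206.92733764648438), (139.5385284423828, 57.46737289428711), 82.17584228515625)
```

View pics/l.png

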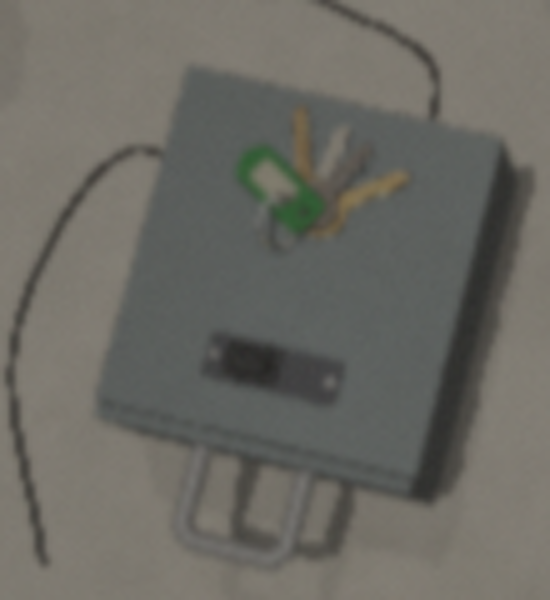

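Run:
```python
from h import *
c=dict(np.load("top.npz"));W=cloud(c);K=c["K"];T=np.linalg.inv(c["world_to_cam"])
def ray(x,y,z):
    d=T[:3,:3]@np.linalg.inv(K)@[200+x/5-.4,140+y/5-.4,1];o=T[:3,3];return o+d*(z-o[2])/d[2]
for x,y in((190,66),(503,140),(415,482),(100,405)):print(ray(x,y,.1).round(4))
print("knob",ray(250,362,.12).round(4),"bar",ray(235,552,.088).round(4),"ends",ray(180,540,.088).round(4),ray(290,558,.088).round(4))
S=W[140:260,200:315].reshape(-1,3);t=S[(S[:,2]>.097)&(S[:,2]<.104)]
ra=cv2.minAreaRect((t[:,:2]*1000).astype(np.float32));print(ra)
# top: iterate on yaw for tightest percentile box
best=None
for a in np.radians(np.arange(-20,-5,.5)):
    X=t[:,:2]@np.array([np.cos(a),np.sin(a)]);Y=t[:,:2]@np.array([-np.sin(a),np.cos(a)])
    w=np.percentile(Y,[1,99]);A=np.ptp(w)
    if best is None or A<best[0]:best=(A,a,np.percentile(X,[0.5,1,2,50,98,99]),w)
print(best)
a=best[1];R=np.array([[np.cos(a),np.sin(a)],[-np.sin(a),np.cos(a)]])
q=S[(S[:,2]>.06)&(S[:,2]<.097)];q2=q[:,:2]@R.T
h,xe,ye=np.histogram2d(q2[:,0],q2[:,1],bins=[np.arange(.4,.56,.005),np.arange(.2,.5,.01)]);
for i,r in enumerate(h):
    if r.sum():print(xe[i].round(3),r.astype(int).tolist())
```

```text
[0.7589 0.2492 0.1   ]
[0.7214 0.0956 0.1   ]
[0.5562 0.1356 0.1   ]
[0.5927 0.2873 0.1   ]
knob [0.611  0.2117 0.12  ] bar [0.5234 0.2228 0.088 ] ends [0.529  0.2495 0.088 ] [0.5206 0.1964 0.088 ]
((655.9046020507812, 193.83358764648438), (160.6918487548828, 177.9511260986328), 76.20844268798828)
(np.float64(0.15658215792906066), np.float64(-0.2181661564992912), array([0.51026763, 0.51124464, 0.51313956, 0.59324702, 0.6832351 ,
       0.68505471]), array([0.2526174 , 0.40919956]))
0.455 [0, 0, 0, 0, 0, 0, 0, 0, 0, 0, 0, 2, 2, 1, 1, 1, 0, 0, 0, 0, 0, 0, 0, 0, 0, 0, 0, 0, 0]
0.46 [0, 0, 0, 0, 0, 0, 0, 0, 0, 0, 2, 9, 8, 9, 9, 6, 0, 0, 0, 0, 0, 0, 0, 0, 0, 0, 0, 0, 0]
0.465 [0, 0, 0, 0, 0, 0, 0, 0, 0, 0, 6, 9, 8, 8, 7, 10, 2, 0, 0, 0, 0, 0, 0, 0, 0, 0, 0, 0, 0]
0.47 [0, 0, 0, 0, 0, 0, 0, 0, 0, 0, 6, 3, 0, 0, 0, 6, 2, 0, 0, 0, 0, 0, 0, 0, 0, 0, 0, 0, 0]
0.475 [0, 0, 0, 0, 0, 0, 0, 0, 0, 0, 7, 2, 0, 0, 0, 4, 5, 0, 0, 0, 0, 0, 0, 0, 0, 0, 0, 0, 0]
0.48 [0, 0, 0, 0, 0, 0, 0, 0, 0, 0, 8, 2, 0, 0, 0, 6, 3, 0, 0, 0, 0, 0, 0, 0, 0, 0, 0, 0, 0]
0.485 [0, 0, 0, 0, 0, 0, 0, 0, 0, 0, 6, 2, 0, 0, 0,
[... 650 characters left out ...]
 1, 0, 0, 0, 0, 0, 0, 0, 0, 0, 0, 0, 0, 0, 0]
0.525 [0, 0, 0, 0, 0, 6, 0, 0, 0, 0, 0, 0, 0, 0, 0, 0, 0, 0, 1, 0, 0, 0, 0, 0, 0, 0, 0, 0, 0]
0.53 [0, 0, 0, 0, 0, 4, 1, 0, 0, 0, 0, 0, 0, 0, 0, 0, 1, 0, 0, 0, 1, 0, 0, 0, 0, 0, 0, 0, 0]
0.535 [0, 0, 0, 0, 0, 5, 0, 0, 2, 0, 0, 0, 0, 0, 0, 0, 0, 0, 0, 0, 0, 0, 0, 0, 0, 0, 0, 0, 0]
0.54 [0, 0, 0, 0, 0, 6, 0, 1, 0, 0, 0, 0, 0, 0, 0, 0, 0, 0, 0, 0, 0, 0, 0, 0, 0, 0, 0, 0, 0]
0.545 [0, 0, 0, 0, 0, 5, 0, 0, 0, 0, 0, 0, 0, 0, 0, 0, 0, 0, 0, 1, 0, 0, 0, 0, 0, 0, 0, 0, 0]
0.55 [0, 0, 0, 0, 0, 5, 0, 0, 1, 1, 0, 0, 0, 0, 0, 0, 0, 1, 0, 0, 2, 0, 0, 0, 0, 0, 0, 0, 0]
0.555 [0, 0, 0, 0, 0, 4, 0, 0, 0, 0, 0, 0, 0, 0, 0, 0, 0, 0, 1, 0, 1, 1, 0, 0, 0, 0, 0, 0, 0]
```

arm_command(moves=[[[-0.04,-0.027,0,8.2],[-0.081,-0.054,0,16.4],[-0.121,-0.081,0,24.6],[-0.161,-0.107,0,32.8],[-0.202,-0.134,0,41],[-0.245,-0.155,0,49.2],[-0.288,-0.175,0,57.4],[-0.33,-0.195,0,65.6],[-0.373,-0.191,0,73.8],[-0.415,-0.186,0,82],[-0.457,-0.1815,0,89.5],[-0.457,-0.1815,0,89.5]]], jaw=0.35)

```text
clock: 1.6
tool_pos: [0.5282, 0.2222, 0.2254]
tool_rot: [0.786, 0.618, -0.0, -0.0]
wrist_force: [-0.3, -0.6, 0.0]
width: 0.353
grip_force: 0.0
```

Run:
```python
from cell import *
import numpy as np,cv2
from scipy.spatial.transform import Rotation as R
s=get_state();c=capture("wrist");cv2.imwrite("pics/w1.png",c["img"][...,::-1])
M=R.from_quat(s["tool_rot"]).as_matrix();print(s["clock"],s["tool_pos"],M.round(3).tolist(),s["width"],s["qpos"].round(2))
z=c["range_z"];v,u=np.mgrid[:400,:640];K=c["K"]
P=np.stack([(u-K[0,2])/K[0,0]*z,(v-K[1,2])/K[1,1]*z,z],-1)
T=c["tool_from_camera"];W=(P@T[:3,:3].T+T[:3,3])@M.T+s["tool_pos"];W[z==0]=np.nan;np.save("w1.npy",W)
a=np.radians(-13.5);x=np.array([np.cos(a),np.sin(a)]);y=np.array([-x[1],x[0]])
Q=W[...,:2]-[.526,.2225]
U,V=Q@x,Q@y
m=(abs(U)<.03)&(abs(V)<.06)&(W[...,2]>.07)&(W[...,2]<.1)
print(m.sum(),np.percentile(U[m&(abs(V)<.015)],[2,50,98]),np.percentile(V[m],[1,50,99]),np.percentile(W[m][:,2],[5,50,98]))
for b in(-.015,0,.015):
    k=m&(abs(V-b)<.004);print(b,np.median(U[k]) if k.any() else None)
f=(W[...,2]>.096)&(W[...,2]<.104)&(abs(V)<.07)
for b in(-.05,-.03,.03,.05):
    k=f&(abs(V-b)<.004);print("face",b,np.percentile(U[k],1) if k.any() else None)
k=(W[...,2]>.113)&(W[...,2]<.126)&(abs(U-.08)<.025)&(abs(V)<.04);print("knob",np.percentile(U[k],[2,98]),np.percentile(V[k],[2,98]))
```

```text
1.6 [0.52823616 0.22217536 0.22541999] [[0.235, 0.972, -0.001], [0.972, -0.235, -0.0], [-0.001, -0.001, -1.0]] 0.3530517858596544 [ 0.26  0.43  1.39 -0.    1.32  0.5 ]
1050 [-0.00458705  0.00044458  0.0045054 ] [-0.02597691  0.0059871   0.03460299] [0.08665983 0.08973086 0.09158063]
-0.015 0.005481181585740831
0 -0.0004491645659923302
0.015 8.718665223812427e-05
face -0.05 0.1793693911205216
face -0.03 0.04598516949046719
face 0.03 0.045942183748907996
face 0.05 0.04668871500979199
knob [0.08167264 0.09260465] [0.00447416 0.02318795]
```

View pics/w1.png

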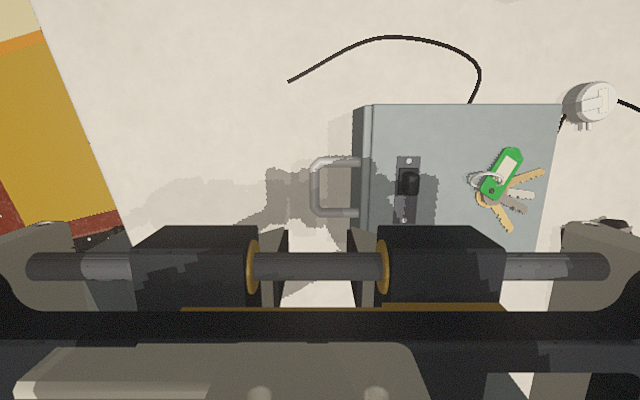

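Wrist view: bar at ≈(335,185), knob (408,180), keys (505,180). The fingers line up with the bar, so I'll descend astride it.

arm_command(moves=[[[0.002,-0.0015,0.05,0],[0.002,-0.0015,0.1,0],[0.002,-0.0015,0.14,0],[0.002,-0.0015,0.158,0],[0.002,-0.0015,0.158,0]]])

```text
clock: 2.28
tool_pos: [0.5233, 0.2255, 0.0676]
tool_rot: [0.785, 0.62, -0.002, -0.001]
wrist_force: [-0.1, -0.3, 0.9]
width: 0.35
grip_force: 0.0
```

arm_command(moves=[[[0,0,0,0],[0,0,0,0],[0,0,0,0],[0,0,0,0]]], jaw=0, newtons=25)

```text
clock: 2.78
tool_pos: [0.5257, 0.2256, 0.0697]
tool_rot: [0.785, 0.619, 0.001, 0.0]
wrist_force: [-1.7, 1.2, 6.3]
width: 0.097
grip_force: 25.0
```

arm_command(moves=[[[0,-0.004,0,0],[0,-0.008,0,0],[0,-0.012,0,0],[0,-0.012,0,0]]])

```text
clock: 3.28
tool_pos: [0.5146, 0.2283, 0.0697]
tool_rot: [0.785, 0.619, 0.001, 0.001]
wrist_force: [1.8, -1.0, 5.4]
width: 0.095
grip_force: 25.0
```

It came more than 11 mm out against about 2–3 N, so it isn't caught and the catch can stay as it is. I'll keep pulling.

arm_command(moves=[[[0,-0.006,0,0],[0,-0.013,0,0],[0,-0.02,0,0],[0,-0.027,0,0],[0,-0.034,0,0],[0,-0.04,0,0],[0,-0.045,0,0],[0,-0.0485,0,0],[0,-0.0485,0,0],[0,-0.0485,0,0]]])

```text
clock: 4.53
tool_pos: [0.4678, 0.2396, 0.0697]
tool_rot: [0.785, 0.619, 0.002, 0.001]
wrist_force: [3.3, -1.5, 6.1]
width: 0.096
grip_force: 25.0
```

Run:
```python
from cell import *
from h import *
s=get_state();p=s["tool_pos"];print(s["clock"],p,s["wrist_force"],s["width"],s["grip_force"],"travel",np.hypot(*(p[:2]-[.5257,.2256])))
c=capture("wrist");cv2.imwrite("pics/w2.png",c["img"][...,::-1])
c=capture("scene");g=cv2.resize(c["img"][100:330,200:470],None,fx=2.5,fy=2.5);cv2.imwrite("pics/s2.png",g[...,::-1])
```

```text
4.525 [0.46779339 0.23963918 0.06966782] [ 3.29820116 -1.48501308  6.06989138] 0.09601606793718197 25.001194775104523 travel 0.059584178648438464
```

View pics/s2.png

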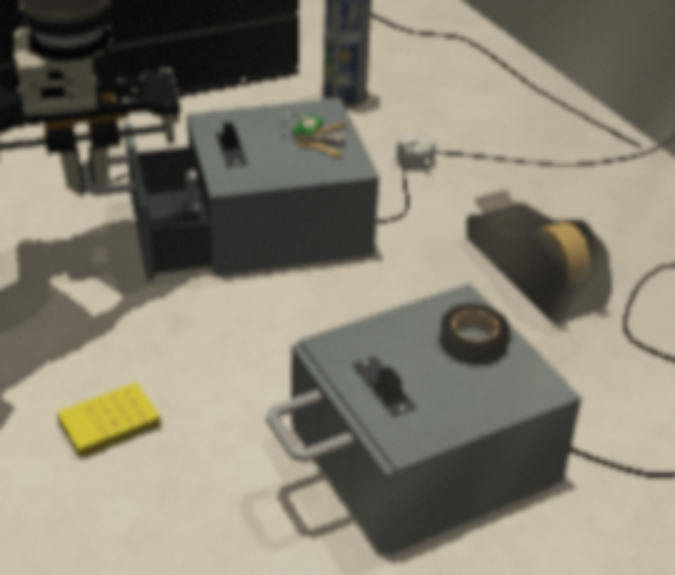

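View pics/w2.png

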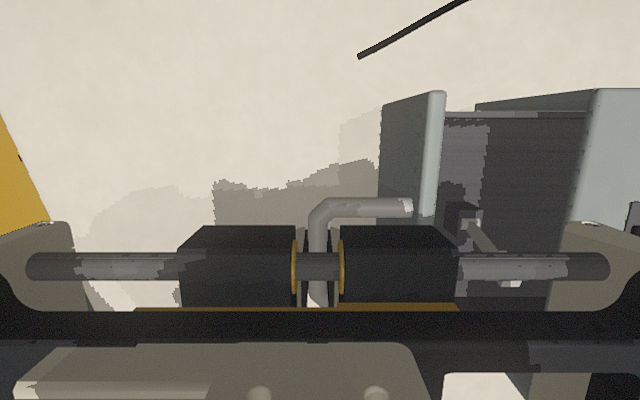

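The scene crop shows the left drawer open (front at ≈(140,200)), with the keys and catch undisturbed and the right unit shut. The wrist view shows the bar firmly between the pads at (318,265). Travel is 59.6 mm and steady.

```bash
python3 -c "
from cell import *
print(hand_in())"
```

```text
the job is handed in; nothing more can be done
None
```

The keys' unit was not caught when I tugged it, so I left its catch alone; I pulled the drawer about 6 cm out and handed in with the gripper still holding it open by the handle, the other unit, keys and tape untouched.

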